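Roll a large capacitor onto the microscope's line

TASK

The big capacitor lying on the blue mat is next for inspection: roll it over the mat with the fingertips, without picking it up, until it lies squarely along the white line with its middle over the line and its screw terminals facing the microscope's lens. Leave it at rest there, and do not knock the microscope or move the solder spool, the upright spare capacitor, the circuit board or the screwdriver.

Things in the scene. Friction and masses are not known exactly. Their poses are not given: they have to be found in the camera images.
- capacitor: The capacitor to roll: a dark grey cylinder 50 mm across, 80 mm long, 0.15 to 0.27 kg, lying on the mat 65 to 95 mm to one side of the line, within 6 degrees of parallel; a pale stripe on its sleeve. Origin on its axis, mid-length, 28 mm above the table (top at 53 mm); x runs along it to the terminal end; y and z turn as it rolls (z starts up). Left alone it stays or soon stops.
- terminals (a point): Midway between the outer faces of the capacitor's two screw terminals (10 mm across, 6 mm high), on its axis, 46 mm from its centre. Fingertips stick to its sleeve: stroked across its top it rolls half as far as the fingertip moves, without slipping, in several strokes; pushed at the side it tends to slide or jam.
- mat: Blue silicone mat fixed on the table, 300 mm along its x, 450 mm along its y, 3 mm thick. Origin at the centre of its underside. A white line 3 mm wide is printed along its x axis at y = 0, from x = -135 to +55 mm, ending before the microscope. Small blue ruler ticks run along its near edge.
- line_mid (a point): A point on the white line, on the mat's top, 20 mm from the mat's centre to the near side; axes as the mat: x along the line towards the microscope, z up. The capacitor's start lies abreast of this point within 8 mm.
- microscope: USB microscope: a black barrel 33 mm across, 115 mm long, lying level in a clamp ring on an aluminium foot 85 by 70 mm, fixed at the far end of the mat above the line's continuation, 50 mm high in all. It looks back along the line. Origin on the mat's top below the front of its clear nose.
- lens (a point): Centre of the microscope's front lens, 25 mm above the mat's top, straight above the line's continuation, 84 mm beyond line_mid.
- spool: Bystander: a reel of solder standing on its flange, 54 mm across, 45 mm high, at the far right corner of the mat (seen from the robot). Origin at the centre of its underside.
- spare_capacitor: Bystander: an identical capacitor standing upright on its plain end, terminals up, 86 mm high, at the far left corner of the mat (seen from the robot). Origin at the centre of its underside.
- board: Bystander: a green circuit board 50 by 84 mm, up to 14 mm high with its components, flat on the mat on the other side of the white line from the capacitor, its middle 65 to 95 mm from the line, its long side roughly along the line. Origin at the centre of its underside.
- screwdriver: Bystander: a screwdriver lying on the table to the right of the mat (seen from the robot). Origin below the middle of its length.
There are look-alikes about, which are no part of the job. Leave any green or red look-alike of the capacitor alone.

How it is judged:
By the outcome, as a careful person would: the job done as asked, in the order asked, and still so for the second after the job is handed in, with the robot touching nothing.
It also fails if it takes over 58 s, if anything falls off the work surface, if the arm or the gripper's body presses on something with over 40 N, if the wrist force passes 120 N, or if a joint passes its speed limit or range.

ROBOT

A 7-joint arm with a two-finger parallel gripper is mounted at the origin on the work surface. World frame = base frame: x ahead of the robot, y to its left, z up, the work surface at z = 0. Lengths are in m, angles in rad, forces in N, time in s.
With the tool pointing down it reaches from about 0.425 to 0.925 m from the base axis. Payload 6.8 kg.
Tool frame: the origin (TCP) lies at the very end of the fingers, on their centre line; the grasp point (between the pads) lies 19 mm behind it (r.grip_depth is the distance from the TCP to the grasp point, in m); z points along the fingers, y is the direction in which the jaws open and shut (so a half turn about z gives the same grasp; the last joint's range is limited). The gripper opens to 85 mm and grips with 20 to 120 N. Pads are 22 mm wide; open, the fingers measure 114 mm over their backs; the gripper's body (76 mm by 85 mm) begins 54 mm behind the grasp point. The pads swing forward as they close: fully open they stand 13 mm farther back than shut.
Start: joints at [-1.291, 0.477, 0.022, 1.555, -0.011, 1.109, -0.083], TCP at [0.255, 0.625, 0.231] pointing down, gripper open.
Joint ranges: [-2.96, 2.96], [-0.34, 2.1], [-1.41, 1.46], [0.24, 2.44], [-1.37, 4.51], [0.17, 1.92], [-2.96, 2.96]. Speed limits (rad/s): [2.39, 2.39, 3.14, 3.14, 3.14, 3.14, 3.14].

INTERFACE

Orientations are given as a rotation vector (axis times angle).
In Python, from bench import status, eyes, workorder, spotter, r gives the robot as it stands.
- The arm moves only by the tool drive_tool, never from a script. Its argument "commands" is a list of rows, each an object of numbers: "rx", "ry", "rz": the turn, a rotation vector about the world's x, y, z normalised to -1 to 1, where 1 is 8 degrees; "tx", "ty", "tz": the shift along the world's x, y, z normalised to -1 to 1, where 1 is 20 mm; "grip": the closure, from -1 (fully open) to 1 (shut). A call has 1 to 10 rows; each row shifts and turns the commanded pose from where the row before left it; what a row does not reach is not made up. A row lasts 1/8 s, in which the tool goes at most 62.5 mm and 10.7 degrees, less where a joint would pass 70% of its speed; a pose out of reach is approached as far as the arm can. A call with a number of a shift or a turn outside -1 to 1 is refused whole. A call with a gripper value outside its range is refused whole. The fingers move at their own pace and stop on an object; "grip_force" is the grip in N (left out, the last holds). Time passes only in rows, so rows that do not move let the fingers close. It gives the time, the measured TCP pose, the force and the opening at its end, in the units of the state.
- status.get_obs(): the state, without advancing time (a new reading comes with each control period).
- eyes.grab_frame(name): name is "scene" or "top"; returns a dict with "frame" (480x640x3 uint8, blue, green, red), "range_z" (480x640 float32, m along the optical axis (not along the pixel's ray), 0 where there is no reading), "fx", "fy", "cx", "cy" (pixels), "T" (4x4, takes a point from camera to world coordinates). Camera axes: x right, y down, z forward; pixel columns grow to the right and rows downward; lengths in m; the calibration is good to about 2 mm. A picture is of the moment at which its call begins.
- workorder.hand_in(): hands the job in, once; it reports no verdict.
Trained networks look in the newest picture that a camera, given by its name, has taken for a name from the list of things; names that differ only in an ending like _2 or _b are one class to them, and where a whole thing is asked for, a point or a joint stands for the part that bears it (a point fixed in the world has none). Each returns a list of dicts, best first, with "confidence" (0 to 1); they miss things now and then, are a little off and sometimes report something else, mostly with a low value. They report only what shows in the picture. A call takes as long as a camera call. They do not tell look-alikes from the thing itself.
- spotter.boxes_of(camera, target): "position" ([column, row] as shares, 0 to 1, of the picture: columns of its width, rows of its height, amid what is visible of it).
- spotter.masks_of(camera, target): "mask" (480x640 bool, what is visible of it) and "position" ([column, row] as shares, 0 to 1, of the picture: columns of its width, rows of its height, amid what is visible of it).
The state is a dict: "clock": time; "joints": joint angles; "qvel": joint speeds; "tau": joint torques, N m; "tcp_pos": TCP position; "orientation": TCP orientation; "contact_force": force on the tool from outside, world axes, zero at the start; "moment": the same for the moment, N m; "grip_width": finger opening in m.
Only numpy, scipy, OpenCV 4.12 (cv2) and the standard library are available. Lean on these libraries where they do the work, as an engineer would, in place of code of your own. Each camera call takes 0.05 s, during which the arm holds its last target.

## Working session

There is one attempt and no reset: what is moved stays moved. The work goes in short steps, Python scripts to look and compute and a tool call to move; the robot and the scene stay as the last step left them, time stands still between calls to the robot, and variables do not carry over. Pictures are saved under pics/ and viewed, and the job is handed in when it is done.

Besides the shell and the picture viewer there is one more tool, called after "Call:" by a JSON object that holds its "api" and its "payload". drive_tool: Moves the arm, as the interface text tells. Scaled input: -1 to 1 covers 20 mm each way for a shift and 8 degrees each way for a turn. Its arguments: {"type":"object","properties":{"commands":{"type":"array","items":{"type":"object","properties":{"rx":{"type":"number"},"ry":{"type":"number"},"rz":{"type":"number"},"tx":{"type":"number"},"ty":{"type":"number"},"tz":{"type":"number"},"grip":{"type":"number"}}}},"grip_force":{"type":"number"}},"required":["commands"]}

```bash
mkdir -p pics; ls; cat > h.py <<'E'
import numpy as np, cv2
from bench import status, eyes, workorder, spotter, r
def cap(n,save=None):
    f=eyes.grab_frame(n)
    if save: cv2.imwrite('pics/'+save,f['frame'])
    return f
def pts(f,mask):
    v,u=np.nonzero(mask&(f['range_z']>0)); z=f['range_z'][v,u]
    P=np.c_[(u-f['cx'])/f['fx']*z,(v-f['cy'])/f['fy']*z,z,np.ones(len(z))]@f['T'].T
    return P[:,:3],np.c_[u,v]
E
python3 - <<'E'
from h import *
print(status.get_obs())
for n in('scene','top'):
    f=cap(n,n+'0.png'); print(n,f['T'].round(3).tolist(),f['fx'])
    for t in ['capacitor','terminals','mat','line_mid','microscope','lens','spool','spare_capacitor','board','screwdriver']:
        try:
            for d in spotter.masks_of(n,t):
                P,_=pts(f,d['mask']); print(t,round(d['confidence'],2),(np.array(d['position'])*[640,480]).round(),np.median(P,0).round(3),P.min(0).round(3),P.max(0).round(3))
        except Exception as e: print(t,e)
E
```

```text
pics
{'clock': 0.0, 'joints': array([-1.29106658,  0.47780414,  0.02231516,  1.55647347, -0.01147618,
        1.10927358, -0.08312396]), 'qvel': array([ 3.13505953e-04, -2.11606153e-05, -1.44773500e-03, -3.85093701e-04,
        1.37105623e-04,  1.02020140e-03, -9.43960558e-04]), 'tau': array([ 2.48969618e-04, -5.96465313e+01,  1.60800677e+00, -2.81175578e+01,
        1.24623507e-02,  9.62721213e-03, -1.73072215e-05]), 'tcp_pos': array([0.25505267, 0.62431419, 0.23031323]), 'orientation': array([-6.05304403e-01, -3.08251466e+00,  2.85667493e-03]), 'contact_force': array([-0.01361645, -0.29295957, -0.65912151]), 'moment': array([-0.01800482, -0.03259857,  0.00839308]), 'grip_width': 0.08523114544677804}
scene [[-0.805, 0.39, -0.446, 1.08], [0.592, 0.556, -0.583, 0.727], [0.02, -0.734, -0.679, 0.884], [0.0, 0.0, 0.0, 1.0]] 516.1076604506998
capacitor 0.94 [362. 369.] [0.672 0.333 0.043] [ 0.612  0.287 -0.001] [0.707 0.371 0.054]
capacitor 0.83 [316. 269.] [0.592 0.078 0.043] [ 0.515  0.005 -0.002] [0.632 0.1   0.056]
capacitor 0.67 [471. 309.] [0.387 0.362 0.042] [ 0.315  0.318 -0.003] 
[... 2218 characters left out ...]
0.639 -0.096 -0.004] [ 0.916 -0.01   0.053]
lens 0.84 [363. 179.] [ 0.696 -0.056  0.036] [ 0.639 -0.096 -0.   ] [ 0.918 -0.012  0.053]
lens 0.46 [434. 204.] [ 0.643 -0.215  0.048] [ 0.618 -0.254 -0.002] [ 0.68  -0.191  0.056]
spool 0.89 [434. 202.] [ 0.642 -0.216  0.048] [ 0.618 -0.255 -0.002] [ 0.68  -0.191  0.056]
spare_capacitor 0.83 [289. 156.] [0.736 0.118 0.082] [ 0.717  0.094 -0.006] [0.795 0.155 0.093]
board 0.85 [383. 256.] [ 0.531 -0.106  0.006] [ 0.485 -0.139 -0.002] [ 0.576 -0.075  0.022]
screwdriver 0.71 [477. 294.] [ 0.444 -0.317  0.023] [ 0.389 -0.339 -0.004] [ 0.581 -0.306  0.031]
screwdriver 0.2 [363. 181.] [ 0.693 -0.058  0.037] [ 0.639 -0.096 -0.001] [ 0.912 -0.012  0.053]
```

View pics/top0.png

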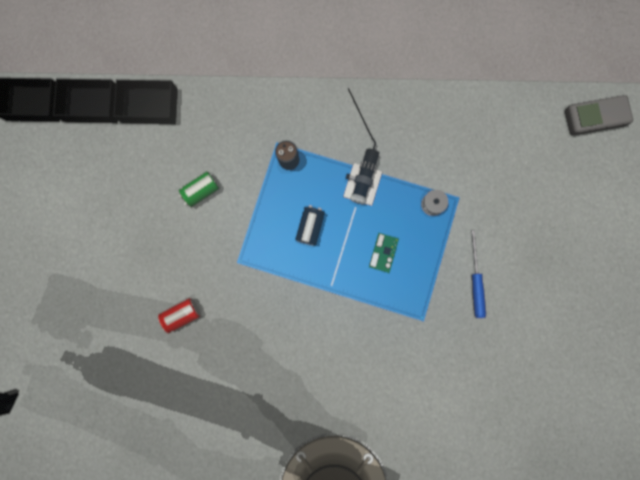

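View pics/scene0.png

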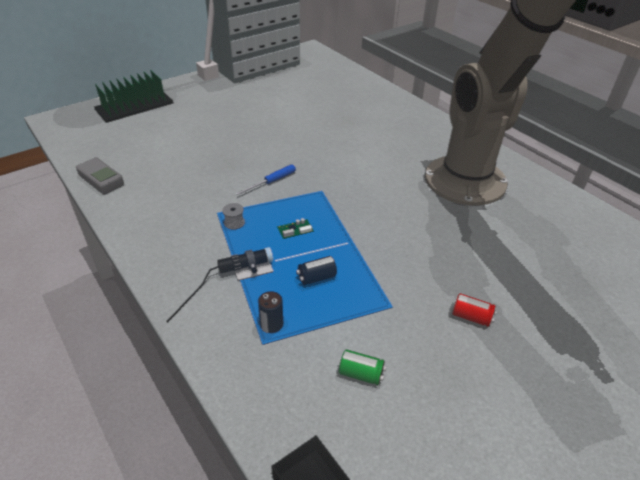

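```bash
python3 - <<'E'
import cv2
i=cv2.imread('pics/top0.png')[160:290,260:460]; cv2.imwrite('pics/c1.png',cv2.resize(i,None,fx=4,fy=4,interpolation=2))
E
```

```text
(no output)
```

View pics/c1.png

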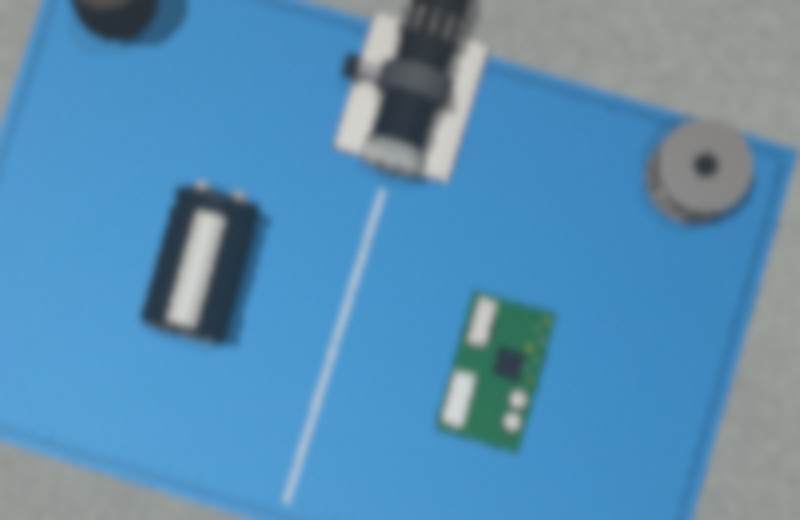

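The target is the dark capacitor lying on the mat at top (309,226). Things it could be confused with are the green one (198,188), the red one (178,316) and the upright spare (288,155). The crop confirms it: dark sleeve, pale stripe on top, and terminals at its far end, already on the microscope side.

```bash
cat >> h.py <<'E'
def plane(f,uv,h):
    uv=np.atleast_2d(uv).astype(float); d=np.c_[(uv[:,0]-f['cx'])/f['fx'],(uv[:,1]-f['cy'])/f['fy'],np.ones(len(uv))]@f['T'][:3,:3].T
    o=f['T'][:3,3]; return o+d*((h-o[2])/d[:,2])[:,None]
def line(f,guess=None):
    im=f['frame'].astype(int); m=(im.min(2)>140)
    v,u=np.nonzero(m); W=plane(f,np.c_[u,v],0.003)
    a=np.array([0.455,0.0135]);b=np.array([0.636,-0.026]) if guess is None else None
    d=(b-a)/np.linalg.norm(b-a); n=np.array([-d[1],d[0]])
    q=W[:,:2]-a; k=(abs(q@n)<.012)&(q@d>-.03)&(q@d<.19)
    P=W[k,:2]; vx,vy,x,y=cv2.fitLine(P.astype(np.float32),cv2.DIST_HUBER,0,.01,.01).ravel()
    d=np.array([vx,vy]); d*=np.sign(vx); c=np.array([x,y]); s=(P-c)@d
    return c,d,s.min(),s.max(),len(P)
def capa(f,center,d,L=None):
    """cylinder fit from depth: centre, dir near d"""
    from scipy.optimize import least_squares
    P,uv=pts(f,f['range_z']>0)
    k=(P[:,2]>.012)&(P[:,2]<.062)&(np.linalg.norm(P[:,:2]-center,axis=1)<.06); P=P[k]
    n=np.array([-d[1],d[0]])
    def res(p):
        dd=np.cos(p[1])*d+np.sin(p[1])*n; nn=np.array([-dd[1],dd[0]])
        return np.hypot((P[:,:2]-center)@nn-p[0],P[:,2]-.028-p[2])-.025
    s=least_squares(res,[0,0,0],loss='soft_l1',f_scale=.002)
    p=s.x; dd=np.cos(p[1])*d+np.sin(p[1])*n; nn=np.array([-dd[1],dd[0]])
    good=abs(res(p))<.004; q=(P[good,:2]-center)@dd
    lo,hi=np.percentile(q,[.5,99.5]); c=center+nn*p[0]+dd*(lo+hi)/2
    return c,dd,hi-lo,np.degrees(p[1]),p[2],good.sum()
E
python3 - <<'E'
from h import *
for n in('top','scene'):
    f=cap(n); 
    if n=='top' : 
        print(plane(f,[[355,208],[332,285]],.003))
    c,d,a,b,N=line(f); print(n,'line',c,d,a,b,N,'yaw',np.degrees(np.arctan2(d[1],d[0])), 'ends',c+a*d,c+b*d)
    nn=np.array([-d[1],d[0]]); mid=c+d*(b-75e-3)
    C=capa(f,np.array([.583,.068]),d); print('cap',C,'lat',(C[0]-c)@nn,'along rel mid',(C[0]-mid)@d)
E
```

```text
[[ 0.63295221 -0.038653    0.003     ]
 [ 0.45290937  0.01116358  0.003     ]]
top line [ 0.50367856 -0.00129705] [ 0.96206194 -0.27283123] -0.08097733624740991 0.12936115928287487 150 yaw -15.832809 ends [0.42577335 0.02079609] [ 0.62813201 -0.03659082]
cap (array([0.58414077, 0.06524292]), array([ 0.97300148, -0.23079902]), np.float64(0.07987714737909382), np.float64(2.4886930788564583), np.float64(-0.0001564509809492407), np.int64(753)) lat 0.08596817532528943 along rel mid 0.0048942878313445555
scene line [ 0.51723593 -0.00407868] [ 0.96159613 -0.27446833] -0.09472034972290773 0.11696170440112061 37 yaw -15.930334 ends [0.42615321 0.02191906] [ 0.62970586 -0.03618096]
cap (array([0.58367835, 0.06565924]), array([ 0.96936989, -0.24560536]), np.float64(0.07924194385788852), np.float64(1.7127211516652683), np.float64(-0.0012015220826853614), np.int64(710)) lat 0.08529604676850597 along rel mid 0.0027882174581968793
```

```bash
cat >> h.py <<'E'
def line(f,guess=None):
    R=f['frame'][:,:,2].astype(float); G=np.array([[.4529,.0112],[.633,-.0387]])
    a,b=G; d=(b-a)/np.linalg.norm(b-a)
    vv,uu=np.mgrid[0:480,0:640]; W=plane(f,np.c_[uu.ravel(),vv.ravel()],.003)[:,:2]; w=R.ravel()
    for it in range(4):
        n=np.array([-d[1],d[0]]); q=W-a; s=q@d;t=q@n
        S=[];T=[]
        for s0 in np.arange(.012,.172,.004):
            k=(abs(s-s0)<.003)&(abs(t)<.009); ww=np.clip(w[k]-np.percentile(w[k],30)-8,0,None)
            if ww.sum()>20: S.append(s0);T.append((ww*t[k]).sum()/ww.sum())
        p=np.polyfit(S,T,1); a=a+n*p[1]; d=d+n*p[0]; d/=np.linalg.norm(d)
    rs=np.std(np.polyval(p,S)-T)
    n=np.array([-d[1],d[0]]); q=W-a; s=q@d;t=q@n
    ss=np.arange(-.03,.22,.001); pr=np.array([w[(abs(s-x)<.0015)&(abs(t)<.002)].mean() if ((abs(s-x)<.0015)&(abs(t)<.002)).any() else np.nan for x in ss])
    return a,d,rs,len(S),ss,pr
E
python3 - <<'E'
from h import *
for n in('top','scene'):
    f=cap(n); a,d,rs,N,ss,pr=line(f); print(n,a,np.degrees(np.arctan2(d[1],d[0])),rs,N)
    on=ss[pr>np.nanmax(pr[30:180])*.6]; print(on.min(),on.max(),pr[::6].round(0))
    nn=np.array([-d[1],d[0]]); 
    C=capa(f,np.array([.583,.068]),d); print('cap',C,'lat',(C[0]-a)@nn,'along',(C[0]-a)@d)
E
```

```text
top [0.4534462  0.01317157] -15.97977429187732 0.00020961761138050332 40
-0.03 0.21900000000000022 [150. 151. 135.  83.  83. 131. 157. 146. 144. 145. 158. 150. 147. 146.
 148. 151. 147. 148. 148. 140. 148. 142. 152. 154. 144. 145. 140. 155.
 146. 144. 145. 146. 144. 144. 146. 142. 135.  84.  68. 126. 160. 140.]
cap (array([0.58360215, 0.0651821 ]), array([ 0.97066322, -0.24044317]), np.float64(0.07920480005694913), np.float64(2.0670760715305234), np.float64(-2.370700921181449e-05), np.int64(743)) lat 0.08583246513570066 along 0.11080818469028672
scene [0.45375344 0.01428023] -15.90328747475631 0.0001987258939455364 40
-0.03 0.1860000000000002 [149. 149.  96.  36.  62. 144. 113. 135. 111. 145. 125. 144. 119. 119.
 129. 111. 141. 112. 147. 111. 133. 125. 122. 136. 118. 147. 104. 142.
 120. 119. 133. 121. 140. 112. 139. 122. 118.  48.  63.  80.  82.  66.]
cap (array([0.58354773, 0.06571162]), array([ 0.96946459, -0.24523132]), np.float64(0.07938630223390068), np.float64(1.707783157379192), np.float64(-0.0012119935685623155), np.int64(705)) lat 0.08502838743499867 along 0.11073354551706395
```

Line yaw is −15.95°. The capacitor is 85.5 mm to its left, about 2° off parallel, and abreast of line_mid to within about 2 mm. I'll move above it with the jaws along the line and the fingers half open, and press with both fingertips on top.

Call:
{"api": "drive_tool", "payload": {"commands": [{"tx":0.59,"ty":-0.985,"rz":-0.37,"grip":-0.1},{"tx":0.59,"ty":-0.985,"rz":-0.37,"grip":-0.1},{"tx":0.59,"ty":-0.985,"rz":-0.37,"grip":-0.1},{"tx":0.59,"ty":-0.985,"rz":-0.37,"grip":-0.1},{"tx":0.59,"ty":-0.985,"rz":-0.37,"grip":-0.1},{"tx":0.59,"ty":-0.985,"rz":-0.37,"grip":-0.1},{"tx":0.59,"ty":-0.985,"rz":-0.37,"grip":-0.1},{"tx":0.59,"ty":-0.985,"rz":-0.37,"grip":-0.1},{"tx":0.59,"ty":-0.985,"rz":-0.37,"grip":-0.1},{"tx":0.59,"ty":-0.985,"rz":-0.37,"grip":-0.1}]}}

```text
validation failed for argument at $.co...
```

Call:
{"api": "drive_tool", "payload": {"commands": [{"tx":0.59,"ty":-0.985,"rz":-0.37,"grip":-0.1},{"tx":0.59,"ty":-0.985,"rz":-0.37,"grip":-0.1},{"tx":0.59,"ty":-0.985,"rz":-0.37,"grip":-0.1},{"tx":0.59,"ty":-0.985,"rz":-0.37,"grip":-0.1},{"tx":0.59,"ty":-0.985,"rz":-0.37,"grip":-0.1},{"tx":0.59,"ty":-0.985,"rz":-0.37,"grip":-0.1},{"tx":0.59,"ty":-0.985,"rz":-0.37,"grip":-0.1},{"tx":0.59,"ty":-0.985,"rz":-0.37,"grip":-0.1},{"tx":0.59,"ty":-0.985,"rz":-0.37,"grip":-0.1},{"tx":0.59,"ty":-0.985,"rz":-0.37,"grip":-0.1}]}}

```text
validation failed for argument at $.co...
```

Call:
{"api": "drive_tool", "payload": {"commands": [{"tx":0.59,"ty":-0.985,"rz":-0.37,"tz":-0.6},{"tx":0.59,"ty":-0.985,"rz":-0.37,"tz":-0.6},{"tx":0.59,"ty":-0.985,"rz":-0.37,"tz":-0.6},{"tx":0.59,"ty":-0.985,"rz":-0.37,"tz":-0.6},{"tx":0.59,"ty":-0.985,"rz":-0.37,"tz":-0.6},{"tx":0.59,"ty":-0.985,"rz":-0.37,"tz":-0.6},{"tx":0.59,"ty":-0.985,"rz":-0.3,"tz":-0.6},{"tz":-0.6},{"tz":-0.6},{"tz":0}]}}

```text
validation failed for argument at $.co...
```

```bash
cat >> h.py <<'E'
from scipy.spatial.transform import Rotation as Ro
A=np.array([.4535,.0135]);YL=-15.95;D=np.array([np.cos(np.radians(YL)),np.sin(np.radians(YL))]);NN=np.array([-D[1],D[0]])
def tool():
    o=status.get_obs(); R=Ro.from_rotvec(o['orientation']).as_matrix()
    q=o['tcp_pos'][:2]-A
    print('t',round(o['clock'],2),'tcp',o['tcp_pos'].round(4),'along',round(q@D,4),'lat',round(q@NN,4),'z-axis',R[:,2].round(4),'jaw yaw',np.degrees(np.arctan2(R[1,1],R[0,1])).round(2),'F',o['contact_force'].round(2),'M',o['moment'].round(2),'w',round(o['grip_width'],4))
E
python3 -c "
from h import *
tool()"
```

```text
t 1.3 tcp [0.2553 0.6249 0.2313] along -0.3586 lat 0.5334 z-axis [-0. -0. -1.] jaw yaw 67.78 F [ 0.35  0.29 -0.61] M [ 0.01 -0.04  0.01] w 0.085
```

Call:
{"api": "drive_tool", "payload": {"commands": [{"tx":0.59,"ty":-0.98,"tz":0.0,"rx":0.0,"ry":0.0,"rz":-0.37,"grip":-0.1}]}}

```text
clock: 1.42
tcp_pos: [0.2657, 0.6059, 0.2311]
orientation: [-0.684, -3.065, -0.001]
contact_force: [1.4, 0.1, 0.0]
grip_width: 0.0698
```

Call:
{"api": "drive_tool", "payload": {"commands": [{"tx":0.59,"ty":-0.98,"tz":0,"rx":0,"ry":0,"rz":-0.37,"grip":-0.1},{"tx":0.59,"ty":-0.98,"tz":0,"rx":0,"ry":0,"rz":-0.37,"grip":-0.1},{"tx":0.59,"ty":-0.98,"tz":0,"rx":0,"ry":0,"rz":-0.37,"grip":-0.1},{"tx":0.59,"ty":-0.98,"tz":0,"rx":0,"ry":0,"rz":-0.37,"grip":-0.1},{"tx":0.59,"ty":-0.98,"tz":0,"rx":0,"ry":0,"rz":-0.37,"grip":-0.1},{"tx":0.59,"ty":-0.98,"tz":0,"rx":0,"ry":0,"rz":-0.37,"grip":-0.1},{"tx":0.59,"ty":-0.98,"tz":0,"rx":0,"ry":0,"rz":-0.37,"grip":-0.1},{"tx":0.59,"ty":-0.98,"tz":0,"rx":0,"ry":0,"rz":-0.37,"grip":-0.1},{"tx":0.59,"ty":-0.98,"tz":0,"rx":0,"ry":0,"rz":-0.37,"grip":-0.1},{"tx":0.59,"ty":-0.98,"tz":0,"rx":0,"ry":0,"rz":-0.37,"grip":-0.1}]}}

```text
clock: 2.68
tcp_pos: [0.3858, 0.408, 0.2313]
orientation: [1.45, 2.787, 0.0]
contact_force: [0.0, 0.2, -0.2]
grip_width: 0.0471
```

Call:
{"api": "drive_tool", "payload": {"commands": [{"tx":0.59,"ty":-0.98,"tz":0,"rx":0,"ry":0,"rz":-0.37,"grip":-0.1},{"tx":0.59,"ty":-0.98,"tz":0,"rx":0,"ry":0,"rz":-0.37,"grip":-0.1},{"tx":0.59,"ty":-0.98,"tz":0,"rx":0,"ry":0,"rz":-0.37,"grip":-0.1},{"tx":0.59,"ty":-0.98,"tz":0,"rx":0,"ry":0,"rz":-0.37,"grip":-0.1},{"tx":0.59,"ty":-0.98,"tz":0,"rx":0,"ry":0,"rz":-0.37,"grip":-0.1},{"tx":0.59,"ty":-0.98,"tz":0,"rx":0,"ry":0,"rz":-0.37,"grip":-0.1},{"tx":0.59,"ty":-0.98,"tz":0,"rx":0,"ry":0,"rz":-0.37,"grip":-0.1},{"tx":0.59,"ty":-0.98,"tz":0,"rx":0,"ry":0,"rz":-0.37,"grip":-0.1},{"tx":0.59,"ty":-0.98,"tz":0,"rx":0,"ry":0,"rz":-0.37,"grip":-0.1},{"tx":0.59,"ty":-0.98,"tz":0,"rx":0,"ry":0,"rz":-0.37,"grip":-0.1}]}}

```text
clock: 3.92
tcp_pos: [0.5038, 0.212, 0.2313]
orientation: [2.114, 2.324, 0.0]
contact_force: [0.5, 1.3, -0.3]
grip_width: 0.0473
```

Call:
{"api": "drive_tool", "payload": {"commands": [{"tx":0.59,"ty":-0.98,"tz":-0.6,"rx":0,"ry":0,"rz":-0.37,"grip":-0.1},{"tx":0.59,"ty":-0.98,"tz":-0.6,"rx":0,"ry":0,"rz":-0.37,"grip":-0.1},{"tx":0.59,"ty":-0.98,"tz":-0.6,"rx":0,"ry":0,"rz":-0.37,"grip":-0.1},{"tx":0.59,"ty":-0.98,"tz":-0.6,"rx":0,"ry":0,"rz":-0.37,"grip":-0.1},{"tx":0.59,"ty":-0.98,"tz":-0.6,"rx":0,"ry":0,"rz":-0.37,"grip":-0.1},{"tx":0.59,"ty":-0.98,"tz":-0.6,"rx":0,"ry":0,"rz":-0.37,"grip":-0.1},{"tx":0.59,"ty":-0.98,"tz":-0.6,"rx":0,"ry":0,"rz":-0.37,"grip":-0.1},{"tx":0,"ty":0,"tz":-0.6,"rx":0,"ry":0,"rz":0,"grip":-0.1},{"tx":0,"ty":0,"tz":-0.6,"rx":0,"ry":0,"rz":0,"grip":-0.1},{"tx":0,"ty":0,"tz":0,"rx":0,"ry":0,"rz":0,"grip":-0.1}]}}

```text
clock: 5.18
tcp_pos: [0.5845, 0.0772, 0.1221]
orientation: [-2.491, -1.912, 0.003]
contact_force: [0.7, -1.0, 0.3]
grip_width: 0.0472
```

```bash
python3 -c "
from h import *
tool(); cap('scene','s1.png')"
```

```text
t 5.17 tcp [0.5845 0.0772 0.1221] along 0.1085 lat 0.0972 z-axis [-2.3e-03  1.0e-04 -1.0e+00] jaw yaw -15.0 F [ 0.74 -1.    0.31] M [ 0.05 -0.03  0.01] w 0.0472
```

View pics/s1.png

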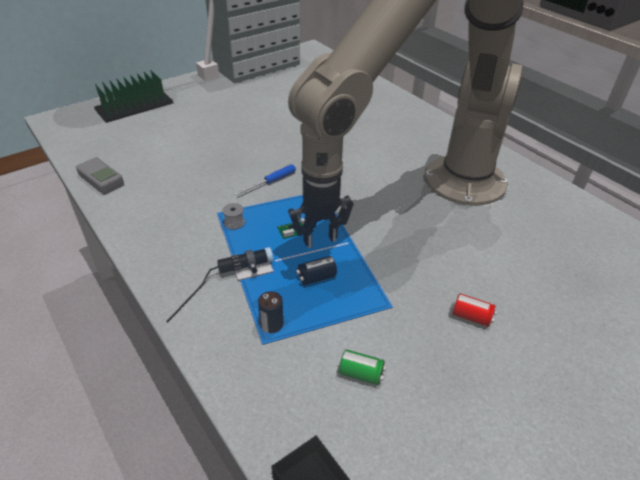

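Call:
{"api": "drive_tool", "payload": {"commands": [{"tx":0.065,"ty":-0.21,"tz":-0.8,"rx":0,"ry":0,"rz":0.06,"grip":-0.1},{"tx":0,"ty":0,"tz":-0.8,"rx":0,"ry":0,"rz":0,"grip":-0.1},{"tx":0,"ty":0,"tz":-0.8,"rx":0,"ry":0,"rz":0,"grip":-0.1},{"tx":0,"ty":0,"tz":-0.8,"rx":0,"ry":0,"rz":0,"grip":-0.1},{"tx":0,"ty":0,"tz":0,"rx":0,"ry":0,"rz":0,"grip":-0.1},{"tx":0,"ty":0,"tz":0,"rx":0,"ry":0,"rz":0,"grip":-0.1}]}}

```text
clock: 5.98
tcp_pos: [0.5872, 0.0718, 0.0594]
orientation: [2.486, 1.92, 0.0]
contact_force: [0.0, -0.1, 0.3]
grip_width: 0.0474
```

Call:
{"api": "drive_tool", "payload": {"commands": [{"tx":0,"ty":0,"tz":-0.1,"rx":0,"ry":0,"rz":0,"grip":-0.1},{"tx":0,"ty":0,"tz":-0.1,"rx":0,"ry":0,"rz":0,"grip":-0.1}]}}

```text
clock: 6.22
tcp_pos: [0.5873, 0.072, 0.0557]
orientation: [2.486, 1.921, 0.002]
contact_force: [0.2, -0.5, 0.8]
grip_width: 0.0466
```

Call:
{"api": "drive_tool", "payload": {"commands": [{"tx":0,"ty":0,"tz":-0.1,"rx":0,"ry":0,"rz":0,"grip":-0.1},{"tx":0,"ty":0,"tz":0,"rx":0,"ry":0,"rz":0,"grip":-0.1}]}}

```text
clock: 6.48
tcp_pos: [0.5868, 0.0719, 0.0532]
orientation: [-2.486, -1.921, 0.0]
contact_force: [0.7, 0.3, 0.4]
grip_width: 0.0473
```

```bash
python3 -c "
from h import *
tool(); f=cap('scene'); cv2.imwrite('pics/s2.png',cv2.resize(f['frame'][200:320,240:400],None,fx=5,fy=5,interpolation=2))"
```

```text
t 6.47 tcp [0.5868 0.0719 0.0532] along 0.1121 lat 0.0928 z-axis [-2.e-04 -0.e+00 -1.e+00] jaw yaw -14.61 F [0.68 0.32 0.36] M [-0.03 -0.02 -0.  ] w 0.0473
```

View pics/s2.png

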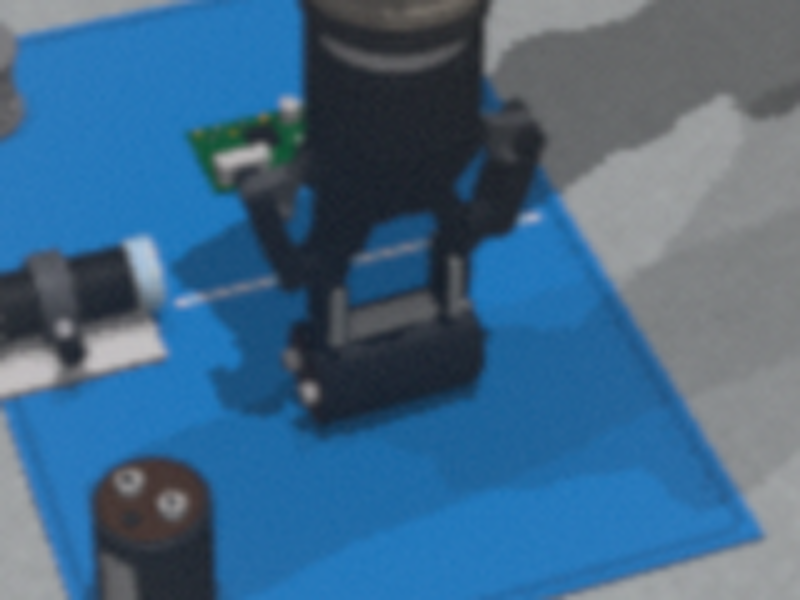

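Call:
{"api": "drive_tool", "payload": {"commands": [{"tx":0,"ty":0,"tz":-0.1,"rx":0,"ry":0,"rz":0,"grip":-0.1},{"tx":0,"ty":0,"tz":0,"rx":0,"ry":0,"rz":0,"grip":-0.1}]}}

```text
clock: 6.78
tcp_pos: [0.5868, 0.0719, 0.0511]
orientation: [-2.486, -1.921, 0.0]
contact_force: [0.2, 0.3, -0.6]
grip_width: 0.0469
```

Call:
{"api": "drive_tool", "payload": {"commands": [{"tx":0,"ty":0,"tz":-0.1,"rx":0,"ry":0,"rz":0,"grip":-0.1},{"tx":0,"ty":0,"tz":0,"rx":0,"ry":0,"rz":0,"grip":-0.1}]}}

```text
clock: 7.02
tcp_pos: [0.5873, 0.0723, 0.0504]
orientation: [-2.486, -1.92, -0.002]
contact_force: [-3.9, 1.6, 11.4]
grip_width: 0.0469
```

Call:
{"api": "drive_tool", "payload": {"commands": [{"tx":0,"ty":0,"tz":-0.05,"rx":0,"ry":0,"rz":0,"grip":-0.1},{"tx":0,"ty":0,"tz":0,"rx":0,"ry":0,"rz":0,"grip":-0.1}]}}

```text
clock: 7.28
tcp_pos: [0.5875, 0.0726, 0.0503]
orientation: [-2.485, -1.92, -0.003]
contact_force: [-6.4, 2.7, 18.6]
grip_width: 0.0473
```

Call:
{"api": "drive_tool", "payload": {"commands": [{"tx":-0.08,"ty":-0.29,"tz":0,"rx":0,"ry":0,"rz":-0.05,"grip":-0.1},{"tx":-0.08,"ty":-0.29,"tz":0,"rx":0,"ry":0,"rz":-0.05,"grip":-0.1},{"tx":-0.08,"ty":-0.29,"tz":0,"rx":0,"ry":0,"rz":-0.05,"grip":-0.1},{"tx":-0.08,"ty":-0.29,"tz":0,"rx":0,"ry":0,"rz":-0.05,"grip":-0.1},{"tx":-0.08,"ty":-0.29,"tz":0,"rx":0,"ry":0,"rz":-0.05,"grip":-0.1},{"tx":0,"ty":0,"tz":0,"rx":0,"ry":0,"rz":0,"grip":-0.1},{"tx":0,"ty":0,"tz":0,"rx":0,"ry":0,"rz":0,"grip":-0.1}]}}

```text
clock: 8.15
tcp_pos: [0.5799, 0.0429, 0.0501]
orientation: [2.519, 1.877, 0.003]
contact_force: [-4.5, 0.1, 15.0]
grip_width: 0.0469
```

```bash
python3 -c "
from h import *
tool()"
```

```text
t 8.15 tcp [0.5799 0.0429 0.0501] along 0.1135 lat 0.063 z-axis [ 0.0019  0.0011 -1.    ] jaw yaw -16.62 F [-4.47  0.12 15.02] M [0.1  0.99 0.12] w 0.0469
```

Call:
{"api": "drive_tool", "payload": {"commands": [{"tx":0,"ty":0,"tz":0.1,"rx":0,"ry":0,"rz":0,"grip":-0.1},{"tx":0,"ty":0,"tz":0.4,"rx":0,"ry":0,"rz":0,"grip":-0.1},{"tx":0,"ty":0,"tz":0.5,"rx":0,"ry":0,"rz":0,"grip":-0.1},{"tx":0,"ty":0,"tz":0,"rx":0,"ry":0,"rz":0,"grip":-0.1}]}}

```text
clock: 8.65
tcp_pos: [0.5797, 0.043, 0.0693]
orientation: [2.518, 1.877, 0.003]
contact_force: [0.4, -0.1, 0.0]
grip_width: 0.0469
```

```bash
cat >>h.py <<'E'
def look(save=None,lat=None,crop=(200,330,240,420)):
    for n in('scene','top'):
        f=cap(n)
        if save and n=='scene':
            a,b,c,d=crop; cv2.imwrite('pics/'+save,cv2.resize(f['frame'][a:b,c:d],None,fx=4,fy=4,interpolation=2))
        c0=A+D*.1108+NN*lat
        C=capa(f,c0,D); q=C[0]-A
        print(n,'cap lat %.4f along %.4f dyaw %.2f len %.4f dz %.4f N %d'%(q@NN,q@D,C[3],C[2],C[4],C[5]))
E
python3 -c "
from h import *
tool();look('s3.png',.07)"
```

```text
t 8.65 tcp [0.5797 0.043  0.0693] along 0.1132 lat 0.063 z-axis [ 1.8e-03  3.0e-04 -1.0e+00] jaw yaw -16.62 F [ 0.37 -0.06  0.03] M [ 0.02 -0.01 -0.02] w 0.0469
scene cap lat 0.0713 along 0.1116 dyaw 0.34 len 0.0787 dz -0.0013 N 699Traceback (most recent call last):
  File "<string>", line 3, in <module>
    tool();look('s3.png',.07)
           ~~~~^^^^^^^^^^^^^^
  File "h.py", line 64, in look
    C=capa(f,c0,D); q=C[0]-A
  File "h.py", line 35, in capa
    lo,hi=np.percentile(q,[.5,99.5]); c=center+nn*p[0]+dd*(lo+hi)/2
          ~~~~~~~~~~~~~^^^^^^^^^^^^^
    return _quantile_unchecked(
        a, q, axis, out, overwrite_input, method, keepdims, weights)
    return _ureduce(a,
                    func=_quantile_ureduce_func,
    ...<5 lines>...
                    overwrite_input=overwrite_input,
                    method=method)
    r = func(a, **kwargs)
    result = _quantile(arr,
                       quantiles=q,
    ...<2 lines>...
                       out=out,
                       weights=wgt)
    slices_having_nans = np.isnan(arr[-1, ...])
                                  ~~~^^^^^^^^^
IndexError: index -1 is out of bounds for axis 0 with size 0
```

View pics/s3.png

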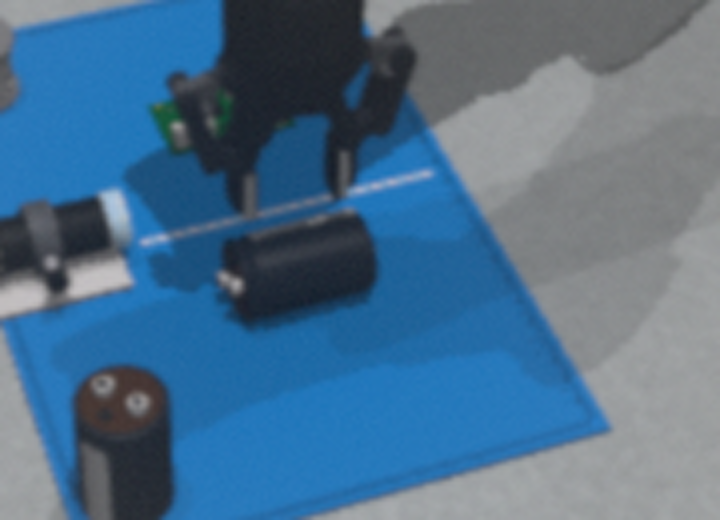

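Rolling works: one stroke moved the capacitor about 14.5 mm with no slip and took out about 1.4° of yaw. I'll repeat the strokes.

Call:
{"api": "drive_tool", "payload": {"commands": [{"tx":0.115,"ty":0.77,"tz":0,"rx":0,"ry":0,"rz":0.06,"grip":-0.1},{"tx":0,"ty":0,"tz":-0.5,"rx":0,"ry":0,"rz":0,"grip":-0.1},{"tx":0,"ty":0,"tz":-0.35,"rx":0,"ry":0,"rz":0,"grip":-0.1},{"tx":0,"ty":0,"tz":-0.15,"rx":0,"ry":0,"rz":0,"grip":-0.1},{"tx":0,"ty":0,"tz":0,"rx":0,"ry":0,"rz":0,"grip":-0.1}]}}

```text
clock: 9.38
tcp_pos: [0.5812, 0.059, 0.0501]
orientation: [-2.509, -1.886, -0.001]
contact_force: [-7.9, 2.2, 26.0]
grip_width: 0.0469
```

Call:
{"api": "drive_tool", "payload": {"commands": [{"tx":-0.08,"ty":-0.29,"tz":0,"rx":0,"ry":0,"rz":-0.02,"grip":-0.1},{"tx":-0.08,"ty":-0.29,"tz":0,"rx":0,"ry":0,"rz":-0.02,"grip":-0.1},{"tx":-0.08,"ty":-0.29,"tz":0,"rx":0,"ry":0,"rz":-0.02,"grip":-0.1},{"tx":-0.08,"ty":-0.29,"tz":0,"rx":0,"ry":0,"rz":-0.02,"grip":-0.1},{"tx":-0.08,"ty":-0.29,"tz":0,"rx":0,"ry":0,"rz":0,"grip":-0.1},{"tx":0,"ty":0,"tz":0,"rx":0,"ry":0,"rz":0,"grip":-0.1},{"tx":0,"ty":0,"tz":0.1,"rx":0,"ry":0,"rz":0,"grip":-0.1},{"tx":0,"ty":0,"tz":0.4,"rx":0,"ry":0,"rz":0,"grip":-0.1},{"tx":0,"ty":0,"tz":0.5,"rx":0,"ry":0,"rz":0,"grip":-0.1},{"tx":0,"ty":0,"tz":0,"rx":0,"ry":0,"rz":0,"grip":-0.1}]}}

```text
clock: 10.62
tcp_pos: [0.5739, 0.0292, 0.0691]
orientation: [2.521, 1.873, 0.002]
contact_force: [-0.3, -0.5, -1.5]
grip_width: 0.0472
```

```bash
sed -i "s/for n in('scene','top'):\n        f=cap/&/; s/C=capa(f,c0,D); q=C\[0\]-A/\n        try: C=capa(f,c0,D)\n        except Exception: continue\n        q=C[0]-A/" h.py
python3 -c "
from h import *
tool();look('s4.png',.057)"
```

```text
t 10.62 tcp [0.5739 0.0292 0.0691] along 0.1115 lat 0.0482 z-axis [ 1.6e-03  1.0e-04 -1.0e+00] jaw yaw -16.79 F [-0.32 -0.51 -1.51] M [-0.01  0.01  0.08] w 0.0472
scene cap lat 0.0557 along 0.1115 dyaw -0.43 len 0.0797 dz -0.0013 N 689
```

View pics/s4.png

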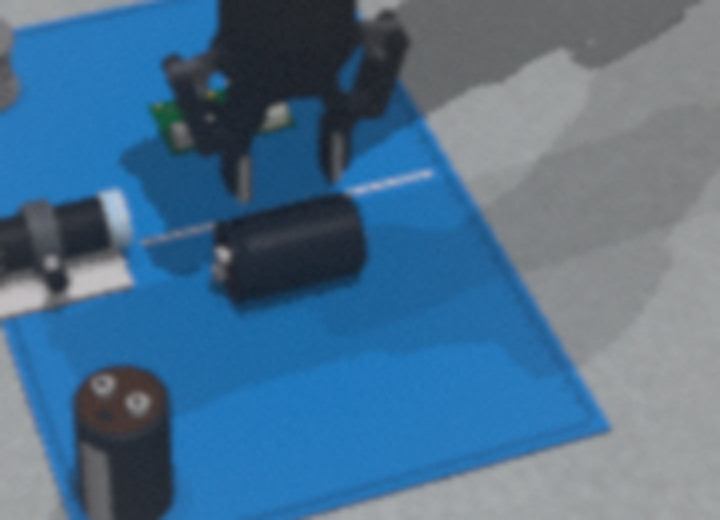

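Call:
{"api": "drive_tool", "payload": {"commands": [{"tx":0.2,"ty":0.71,"tz":0,"rx":0,"ry":0,"rz":0,"grip":-0.1},{"tx":0,"ty":0,"tz":-0.5,"rx":0,"ry":0,"rz":0,"grip":-0.1},{"tx":0,"ty":0,"tz":-0.35,"rx":0,"ry":0,"rz":0,"grip":-0.1},{"tx":0,"ty":0,"tz":-0.14,"rx":0,"ry":0,"rz":0,"grip":-0.1},{"tx":0,"ty":0,"tz":0,"rx":0,"ry":0,"rz":0,"grip":-0.1}]}}

```text
clock: 11.35
tcp_pos: [0.5772, 0.0442, 0.0502]
orientation: [-2.52, -1.872, -0.001]
contact_force: [-8.0, 3.5, 24.4]
grip_width: 0.0469
```

Call:
{"api": "drive_tool", "payload": {"commands": [{"tx":-0.08,"ty":-0.29,"tz":0,"rx":0,"ry":0,"rz":0,"grip":-0.1},{"tx":-0.08,"ty":-0.29,"tz":0,"rx":0,"ry":0,"rz":0,"grip":-0.1},{"tx":-0.08,"ty":-0.29,"tz":0,"rx":0,"ry":0,"rz":0,"grip":-0.1},{"tx":-0.08,"ty":-0.29,"tz":0,"rx":0,"ry":0,"rz":0,"grip":-0.1},{"tx":-0.08,"ty":-0.29,"tz":0,"rx":0,"ry":0,"rz":0,"grip":-0.1},{"tx":0,"ty":0,"tz":0,"rx":0,"ry":0,"rz":0,"grip":-0.1},{"tx":0,"ty":0,"tz":0.1,"rx":0,"ry":0,"rz":0,"grip":-0.1},{"tx":0,"ty":0,"tz":0.4,"rx":0,"ry":0,"rz":0,"grip":-0.1},{"tx":0,"ty":0,"tz":0.5,"rx":0,"ry":0,"rz":0,"grip":-0.1},{"tx":0,"ty":0,"tz":0,"rx":0,"ry":0,"rz":0,"grip":-0.1}]}}

```text
clock: 12.6
tcp_pos: [0.57, 0.0144, 0.0693]
orientation: [2.521, 1.873, 0.002]
contact_force: [-0.1, 0.0, -0.8]
grip_width: 0.0468
```

```bash
python3 -c "
from h import *
tool();look('s5.png',.042)"
```

```text
t 12.6 tcp [0.57   0.0144 0.0693] along 0.1117 lat 0.0329 z-axis [ 1.7e-03  1.0e-04 -1.0e+00] jaw yaw -16.78 F [-0.08  0.03 -0.84] M [-0.05  0.    0.  ] w 0.0468
scene cap lat 0.0402 along 0.1120 dyaw -0.50 len 0.0792 dz -0.0013 N 669
```

View pics/s5.png

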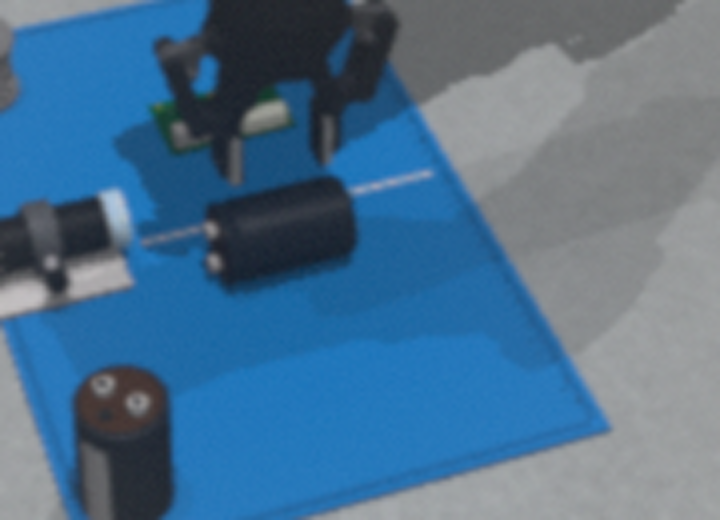

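Call:
{"api": "drive_tool", "payload": {"commands": [{"tx":0.2,"ty":0.72,"tz":0,"rx":0,"ry":0,"rz":0,"grip":-0.1},{"tx":0,"ty":0,"tz":-0.5,"rx":0,"ry":0,"rz":0,"grip":-0.1},{"tx":0,"ty":0,"tz":-0.35,"rx":0,"ry":0,"rz":0,"grip":-0.1},{"tx":0,"ty":0,"tz":-0.14,"rx":0,"ry":0,"rz":0,"grip":-0.1},{"tx":0,"ty":0,"tz":0,"rx":0,"ry":0,"rz":0,"grip":-0.1}]}}

```text
clock: 13.32
tcp_pos: [0.5731, 0.0294, 0.0501]
orientation: [-2.52, -1.872, -0.001]
contact_force: [-6.7, 1.6, 23.1]
grip_width: 0.047
```

Call:
{"api": "drive_tool", "payload": {"commands": [{"tx":-0.08,"ty":-0.29,"tz":0,"rx":0,"ry":0,"rz":0.01,"grip":-0.1},{"tx":-0.08,"ty":-0.29,"tz":0,"rx":0,"ry":0,"rz":0.01,"grip":-0.1},{"tx":-0.08,"ty":-0.29,"tz":0,"rx":0,"ry":0,"rz":0.01,"grip":-0.1},{"tx":-0.08,"ty":-0.29,"tz":0,"rx":0,"ry":0,"rz":0.01,"grip":-0.1},{"tx":-0.08,"ty":-0.29,"tz":0,"rx":0,"ry":0,"rz":0,"grip":-0.1},{"tx":0,"ty":0,"tz":0,"rx":0,"ry":0,"rz":0,"grip":-0.1},{"tx":0,"ty":0,"tz":0.1,"rx":0,"ry":0,"rz":0,"grip":-0.1},{"tx":0,"ty":0,"tz":0.4,"rx":0,"ry":0,"rz":0,"grip":-0.1},{"tx":0,"ty":0,"tz":0.5,"rx":0,"ry":0,"rz":0,"grip":-0.1},{"tx":0,"ty":0,"tz":0,"rx":0,"ry":0,"rz":0,"grip":-0.1}]}}

```text
clock: 14.58
tcp_pos: [0.566, -0.0002, 0.0695]
orientation: [2.516, 1.88, 0.002]
contact_force: [-0.6, -0.1, -0.5]
grip_width: 0.0471
```

```bash
python3 -c "
from h import *
tool();look('s6.png',.025)"
```

```text
t 14.57 tcp [ 5.66e-01 -2.00e-04  6.95e-02] along 0.1119 lat 0.0178 z-axis [ 1.7e-03  1.0e-04 -1.0e+00] jaw yaw -16.46 F [-0.64 -0.1  -0.53] M [-0.05 -0.01 -0.02] w 0.0471
scene cap lat 0.0246 along 0.1120 dyaw -0.07 len 0.0796 dz -0.0013 N 658
```

View pics/s6.png

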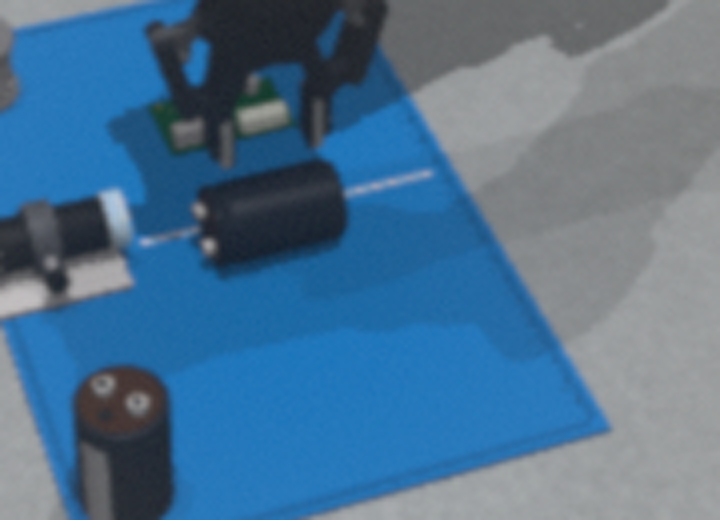

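Call:
{"api": "drive_tool", "payload": {"commands": [{"tx":0.2,"ty":0.7,"tz":0,"rx":0,"ry":0,"rz":0,"grip":-0.1},{"tx":0,"ty":0,"tz":-0.5,"rx":0,"ry":0,"rz":0,"grip":-0.1},{"tx":0,"ty":0,"tz":-0.35,"rx":0,"ry":0,"rz":0,"grip":-0.1},{"tx":0,"ty":0,"tz":-0.14,"rx":0,"ry":0,"rz":0,"grip":-0.1},{"tx":0,"ty":0,"tz":0,"rx":0,"ry":0,"rz":0,"grip":-0.1}]}}

```text
clock: 15.3
tcp_pos: [0.5691, 0.0142, 0.0502]
orientation: [-2.515, -1.879, -0.001]
contact_force: [-6.6, 2.1, 20.9]
grip_width: 0.0468
```

Call:
{"api": "drive_tool", "payload": {"commands": [{"tx":-0.08,"ty":-0.29,"tz":0,"rx":0,"ry":0,"rz":0,"grip":-0.1},{"tx":-0.08,"ty":-0.29,"tz":0,"rx":0,"ry":0,"rz":0,"grip":-0.1},{"tx":-0.08,"ty":-0.29,"tz":0,"rx":0,"ry":0,"rz":0,"grip":-0.1},{"tx":-0.08,"ty":-0.29,"tz":0,"rx":0,"ry":0,"rz":0,"grip":-0.1},{"tx":-0.08,"ty":-0.29,"tz":0,"rx":0,"ry":0,"rz":0,"grip":-0.1},{"tx":0,"ty":0,"tz":0,"rx":0,"ry":0,"rz":0,"grip":-0.1},{"tx":0,"ty":0,"tz":0.1,"rx":0,"ry":0,"rz":0,"grip":-0.1},{"tx":0,"ty":0,"tz":0.4,"rx":0,"ry":0,"rz":0,"grip":-0.1},{"tx":0,"ty":0,"tz":0.5,"rx":0,"ry":0,"rz":0,"grip":-0.1},{"tx":0,"ty":0,"tz":0,"rx":0,"ry":0,"rz":0,"grip":-0.1}]}}

```text
clock: 16.55
tcp_pos: [0.562, -0.0152, 0.0698]
orientation: [2.516, 1.88, 0.002]
contact_force: [0.3, 0.7, 0.4]
grip_width: 0.0469
```

```bash
python3 -c "
from h import *
tool();look('s7.png',.009);cap('top','t7.png')"
```

```text
t 16.55 tcp [ 0.562  -0.0152  0.0698] along 0.1122 lat 0.0022 z-axis [ 1.8e-03  1.0e-04 -1.0e+00] jaw yaw -16.47 F [0.3  0.74 0.37] M [ 0.01 -0.    0.01] w 0.0469
scene cap lat 0.0089 along 0.1125 dyaw -0.03 len 0.0792 dz -0.0014 N 642
```

View pics/s7.png

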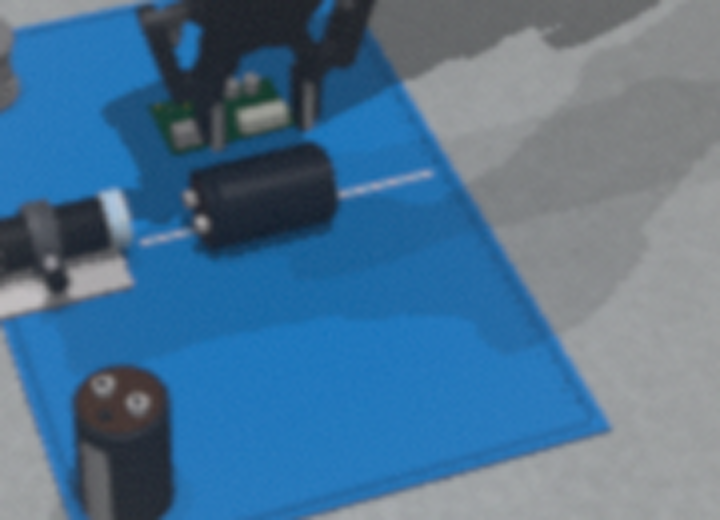

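View pics/t7.png

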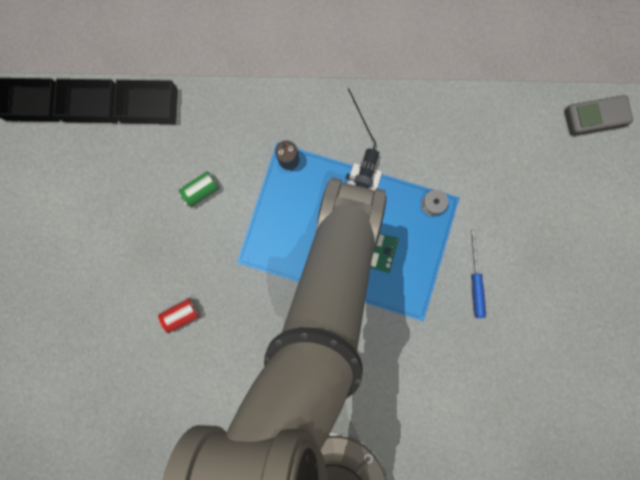

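Call:
{"api": "drive_tool", "payload": {"commands": [{"tx":0.15,"ty":0.53,"tz":0,"rx":0,"ry":0,"rz":0,"grip":-0.1},{"tx":0,"ty":0,"tz":-0.5,"rx":0,"ry":0,"rz":0,"grip":-0.1},{"tx":0,"ty":0,"tz":-0.35,"rx":0,"ry":0,"rz":0,"grip":-0.1},{"tx":0,"ty":0,"tz":-0.15,"rx":0,"ry":0,"rz":0,"grip":-0.1},{"tx":0,"ty":0,"tz":0,"rx":0,"ry":0,"rz":0,"grip":-0.1}]}}

```text
clock: 17.32
tcp_pos: [0.564, -0.0043, 0.0502]
orientation: [-2.515, -1.879, -0.0]
contact_force: [-7.8, 1.4, 21.6]
grip_width: 0.0472
```

Call:
{"api": "drive_tool", "payload": {"commands": [{"tx":-0.057,"ty":-0.2,"tz":0,"rx":0,"ry":0,"rz":0,"grip":-0.1},{"tx":-0.057,"ty":-0.2,"tz":0,"rx":0,"ry":0,"rz":0,"grip":-0.1},{"tx":-0.057,"ty":-0.2,"tz":0,"rx":0,"ry":0,"rz":0,"grip":-0.1},{"tx":-0.057,"ty":-0.2,"tz":0,"rx":0,"ry":0,"rz":0,"grip":-0.1},{"tx":0,"ty":0,"tz":0,"rx":0,"ry":0,"rz":0,"grip":-0.1},{"tx":0,"ty":0,"tz":0,"rx":0,"ry":0,"rz":0,"grip":-0.1},{"tx":0,"ty":0,"tz":0.1,"rx":0,"ry":0,"rz":0,"grip":-0.1},{"tx":0,"ty":0,"tz":0.4,"rx":0,"ry":0,"rz":0,"grip":-0.1},{"tx":0,"ty":0,"tz":0.5,"rx":0,"ry":0,"rz":0,"grip":-0.1},{"tx":0,"ty":0,"tz":0,"rx":0,"ry":0,"rz":0,"grip":-0.1}]}}

```text
clock: 18.58
tcp_pos: [0.5604, -0.0206, 0.0698]
orientation: [2.516, 1.88, 0.002]
contact_force: [0.5, -0.0, 0.6]
grip_width: 0.047
```

Call:
{"api": "drive_tool", "payload": {"commands": [{"tx":0,"ty":0,"tz":0.9,"rx":0,"ry":0,"rz":0,"grip":-0.1},{"tx":0,"ty":0,"tz":0.9,"rx":0,"ry":0,"rz":0,"grip":-0.1},{"tx":0,"ty":0.9,"tz":0.9,"rx":0,"ry":0,"rz":0,"grip":-0.1},{"tx":0,"ty":0.9,"tz":0.5,"rx":0,"ry":0,"rz":0,"grip":-0.1},{"tx":0,"ty":0.9,"tz":0,"rx":0,"ry":0,"rz":0,"grip":-0.1},{"tx":0,"ty":0.9,"tz":0,"rx":0,"ry":0,"rz":0,"grip":-0.1},{"tx":0,"ty":0.9,"tz":0,"rx":0,"ry":0,"rz":0,"grip":-0.1},{"tx":0,"ty":0.9,"tz":0,"rx":0,"ry":0,"rz":0,"grip":-0.1},{"tx":0,"ty":0.9,"tz":0,"rx":0,"ry":0,"rz":0,"grip":-0.1},{"tx":0,"ty":0.9,"tz":0,"rx":0,"ry":0,"rz":0,"grip":-0.1}]}}

```text
clock: 19.82
tcp_pos: [0.5596, 0.1247, 0.1328]
orientation: [2.516, 1.881, -0.0]
contact_force: [0.5, 0.9, -0.6]
grip_width: 0.0472
```

Call:
{"api": "drive_tool", "payload": {"commands": [{"tx":0,"ty":0.9,"tz":0,"rx":0,"ry":0,"rz":0,"grip":-0.1},{"tx":0,"ty":0.9,"tz":0,"rx":0,"ry":0,"rz":0,"grip":-0.1},{"tx":0,"ty":0.9,"tz":0,"rx":0,"ry":0,"rz":0,"grip":-0.1},{"tx":0,"ty":0.9,"tz":0,"rx":0,"ry":0,"rz":0,"grip":-0.1}]}}

```text
clock: 20.32
tcp_pos: [0.5597, 0.1967, 0.1329]
orientation: [2.516, 1.881, 0.0]
contact_force: [0.8, 1.2, -0.1]
grip_width: 0.0466
```

```bash
cat > fin.py <<'E'
from h import *
import sys
tool()
for n in('scene','top'):
    f=cap(n,n+sys.argv[1]+'.png')
    C=capa(f,A+D*.1125,D); q=C[0]-A
    print(n,'cap lat %.4f along %.4f dyaw %.2f len %.4f dz %.4f N %d'%(q@NN,q@D,C[3],C[2],C[4],C[5]))
    cv2.imwrite('pics/c%s%s.png'%(n,sys.argv[1]),cv2.resize(f['frame'][160:310,250:450],None,fx=4,fy=4,interpolation=2))
E
python3 fin.py 8
```

```text
t 20.32 tcp [0.5597 0.1967 0.1329] along 0.0518 lat 0.2053 z-axis [ 0. -0. -1.] jaw yaw -16.46 F [ 0.83  1.17 -0.11] M [ 0.01  0.02 -0.06] w 0.0466
scene cap lat 0.0006 along 0.1120 dyaw 0.52 len 0.0796 dz -0.0015 N 632
top cap lat 0.0001 along 0.1126 dyaw 0.34 len 0.0796 dz -0.0001 N 743
```

View pics/ctop8.png

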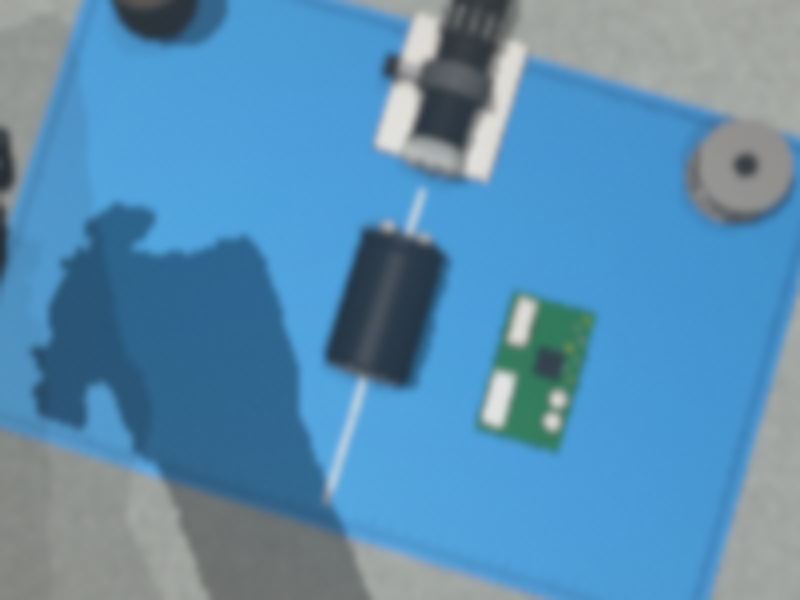

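View pics/cscene8.png

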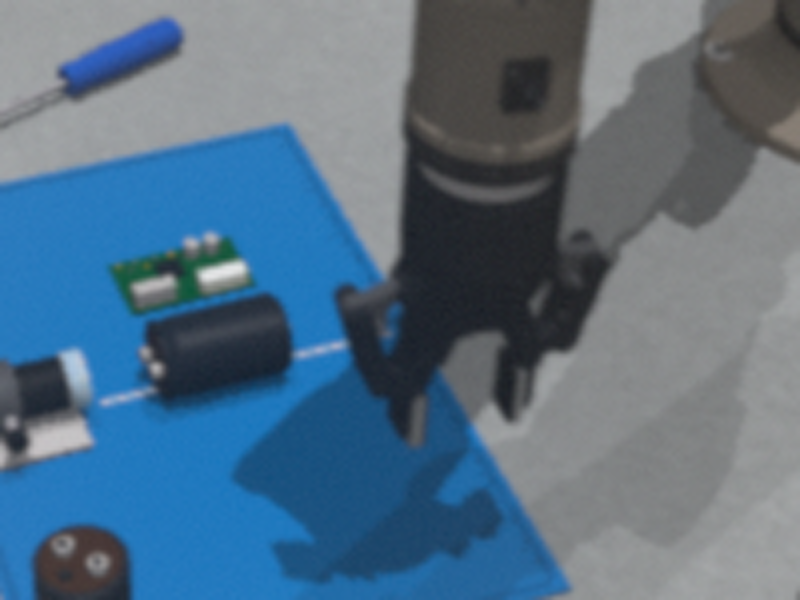

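```bash
python3 fin.py 9; python3 - <<'E'
from h import *
f=cap('top')
for t in ['microscope','spool','spare_capacitor','board','screwdriver']:
    d=spotter.masks_of('top',t)
    if d: P,_=pts(f,d[0]['mask']); print(t,(np.array(d[0]['position'])*[640,480]).round(),np.median(P,0).round(3))
print(workorder.hand_in())
E
```

```text
t 20.43 tcp [0.5594 0.1987 0.1328] along 0.051 lat 0.2071 z-axis [-0.      0.0011 -1.    ] jaw yaw -16.25 F [-0.28 -0.18 -0.5 ] M [-0.01  0.06 -0.02] w 0.0473
scene cap lat 0.0006 along 0.1123 dyaw 0.21 len 0.0797 dz -0.0014 N 652
top cap lat 0.0001 along 0.1123 dyaw 0.30 len 0.0793 dz -0.0001 N 736
microscope [364. 176.] [ 0.698 -0.058  0.034]
spool [432. 203.] [ 0.642 -0.214  0.048]
spare_capacitor [287. 156.] [0.736 0.117 0.082]
board [383. 256.] [ 0.53  -0.105  0.006]
screwdriver [474. 294.] [ 0.445 -0.316  0.022]
the job is handed in; nothing more can be done
None
```

I rolled the dark capacitor about 85 mm onto the white line in six two-fingertip strokes across its top, without picking it up. I then drew the arm clear and handed the job in at about 21 s.

- **Position:** in the last check both cameras put the capacitor's middle within 1 mm of the line and about 0.3° off square. Along the line it is within about 1 mm of line_mid. Its terminals face the lens.
- **At rest:** two looks about 0.1 s apart showed no movement.
- **Other items:** the microscope, spool, spare capacitor, board and screwdriver all read within 2 mm of their first positions, which is the calibration limit. I saw no contact with any of them.
- **Disagreement:** the cameras differ by about 0.5 mm on the capacitor's sideways position, and by about 1 mm on where the line itself lies. The highest contact force I read was 26 N, with the fingertips pressing on the capacitor.
- **Failed calls:** my first three move calls were refused because their rows were incomplete. They moved nothing.

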